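# Tip the bottle caps into the return chute and hold its flap half open

### The arm

A 7-joint arm with a two-finger parallel gripper is mounted at the origin on the work surface. World frame = base frame: x ahead of the robot, y to its left, z up, the work surface at z = 0. Lengths are in m, angles in rad, forces in N, time in s.
With the tool pointing down it reaches from about 0.4 to 0.85 m from the base axis. Payload 10.4 kg.
Tool frame: the origin (TCP) lies midway between the tips of the shut fingers; the grasp point (between the pads) lies 19 mm behind it; z points along the fingers, y is the line along which they close (so a half turn about z gives the same grasp; the last joint's range is limited). The gripper opens to 87 mm and grips with 3 to 60 N. Pads are 19 mm wide; open, the fingers measure 117 mm over their backs; the gripper's body (75 mm by 190 mm) begins 51 mm behind the grasp point.
Start: joints at [-1.249, 0.332, -0.065, 1.46, 0.022, 1.35, -0.088], TCP at [0.211, 0.588, 0.223] pointing down, gripper open.
Joint ranges: [-2.6, 2.6], [-0.5, 2.12], [-1.47, 1.34], [0.16, 2.42], [-1.27, 4.41], [0.06, 2.06], [-2.6, 2.6]. Speed limits (rad/s): [2.22, 2.22, 2.79, 2.79, 3.14, 3.14, 3.14].

### API

Orientations are given as a unit quaternion [x, y, z, w].
In Python, from bench import r gives the robot as it stands.
- The arm moves only by the tool arm_command, never from a script. Its argument "moves" is one flat list of numbers, 4 for each row, row after row: the shift along the tool's x, y, z in cm, then the turn about the tool's z in degrees. A call has 1 to 12 rows; each row shifts and turns the commanded pose from where the row before left it, along the tool's axes as they then stand; what a row does not reach is not made up. A row lasts 1/12 s, in which the tool goes at most 41.7 mm and 7.16 degrees, less where a joint would pass 70% of its speed; a pose out of reach is approached as far as the arm can. A call with a gripper value outside its range is refused whole. "fingers" is the opening in per cent of the stroke, from 0 (shut) to 100 (fully open), set as the call begins (left out, the last holds). The fingers move at their own pace and stop on an object; "squeeze" is the grip in N (left out, the last holds). Time passes only in rows, so rows that do not move let the fingers close. It gives the time, the measured TCP pose, the force, the opening and the grip force at its end, in the units of the state.
- r.read_state(): the state, without advancing time (a new reading comes with each control period).
- r.camera(name): name is "scene" or "side" or "wrist"; returns the picture (400x640x3 uint8, red, green, blue); there is no depth.
- r.camera_info(name): a dict with "fx", "fy", "cx", "cy" (pixels), "origin" and "attitude" of the camera in the world. Camera axes: x right, y up, looking along -z (the intrinsics and any distortion apply to the point x, -y, -z); pixel columns grow to the right and rows downward; lengths in m; the calibration is good to about 2 mm. A picture is of the moment at which its call begins: read the wrist's pose just before it. camera_info takes no time and is no camera call; for the wrist camera it gives the pose at the moment of the call.
- r.close_job(): hands the job in; it is judged then, once.
The state is a dict: "time": time; "joint_positions": joint angles; "joint_vel": joint speeds; "joint_torque": joint torques, N m; "ee_pos": TCP position; "eef_rot": TCP orientation; "ft_force": force on the tool from outside, world axes, zero at the start; "torque": the same for the moment, N m; "width": finger opening in m; "grip_force": force on a finger pad.
Only numpy, scipy, OpenCV 4.12 (cv2) and the standard library are available. Lean on these libraries where they do the work, as an engineer would, in place of code of your own. Each camera call takes 0.05 s, during which the arm holds its last target. There are 200 camera calls.

### The job

Pick up the steel tray by its black handle and tip all four bottle caps over its ramp into the open top of the white chute, then set the empty tray back upright on the bench. Then lift the chute's blue spring flap by its yellow bar and hold it half open, at 45 degrees, so that all the caps slide out into the grey bin below; finish while still holding the flap there. Leave the bottles, beaker and spatula where they are.

Things in the scene. Friction and masses are not known exactly. Their poses are not given: they have to be found in the camera images.
- tray: Loose stainless tray, about 280 g, 132 mm (its x) by 164 mm (its y), origin under the middle of its floor, z up. Floor 4 mm thick and flat from y = -75 to +15 mm, then a ramp rising at 18 degrees to the open pouring lip at y = +85 mm, 25 mm high; walls 45 mm high on the -y, -x and +x sides. A black handle bar, rigidly fixed, runs along x above the origin: 132 mm long, 14 mm thick (along y), from 79 to 97 mm high. The caps pass below it.
- cap0: Loose blue plastic screw cap, 34 mm diameter, 22 mm tall, 15 g, slick (friction about 0.25); origin at its centre, z its axis. Starts lying flat in the tray.
- cap1: Loose red plastic screw cap, 34 mm diameter, 22 mm tall, 15 g, slick (friction about 0.25); origin at its centre, z its axis. Starts lying flat in the tray.
- cap2: Loose blue plastic screw cap, 34 mm diameter, 22 mm tall, 15 g, slick (friction about 0.25); origin at its centre, z its axis. Starts lying flat in the tray.
- cap3: Loose white plastic screw cap, 34 mm diameter, 22 mm tall, 15 g, slick (friction about 0.25); origin at its centre, z its axis. Starts lying flat in the tray.
- chute: White chute fixed on the bench, origin on the bench, z up; caps slide along its +y. Outside 162 mm wide (x), y from -105 to +78 mm. Open top at z = 200 mm (rear wall 210 mm), inner opening 150 mm (x) by y = -99 to +69 mm. Steel floor falls at 30 degrees from z = 171 mm at the rear to z = 70 mm at the outlet (y = +75 mm), which is shut by the flap. A grey open catch bin is part of it beyond the outlet: y = +74 to +229 mm, 178 mm wide, walls 65 mm high and 4 mm thick.
- inlet (a point): Centre of the chute's open top, 200 mm above the bench.
- flap_bar (a point): Middle of the yellow lifting bar of the blue flap: round, 12 mm diameter, 120 mm long along the chute's x, carried by two thin arms at its ends. It lies 110 mm from the hinge; with the flap shut it is level with the hinge, on its +y side, 150 mm above the bench. It turns with the flap.
- flap (a joint): Flap angle in rad: 0 shut (blue panel hanging upright, bar level with the hinge), growing as the bar is lifted, to 1.5. Half open is 45 degrees = 0.785 rad, when the bar stands 78 mm above and 78 mm out from the hinge. The hinge line is along the chute's x at its y = +78 mm, z = 150 mm. A spring and gravity shut it; holding it at 45 degrees takes about 4 N on the bar.
- jar_a: white plastic container, 72 mm diameter, 120 mm tall, blue cap; bystander, origin at the centre of its underside
- jar_b: white plastic container, 72 mm diameter, 120 mm tall, red cap; bystander, origin at the centre of its underside
- jar_c: white plastic container, 72 mm diameter, 130 mm tall, blue cap, yellow label; bystander, origin at the centre of its underside
- amber: amber glass bottle, 60 mm diameter, 120 mm tall, black cap; bystander, origin at the centre of its underside
- beaker: open glass beaker, 70 mm diameter, 85 mm tall; bystander, origin at the centre of its underside
- spatula: spatula, 180 mm long, lying flat; bystander, origin under its middle

How it is judged:
By the outcome, as a careful person would: the job done as asked, in the order asked, and still so for the second after the job is handed in, while the arm keeps its last pose, push and grip.
It also fails if it takes over 72 s, if anything falls off the work surface, if the arm or the gripper's body presses on something with over 40 N, if the wrist force passes 120 N, or if a joint passes its speed limit or range.

## Working session

There is one attempt and no reset: what is moved stays moved. The work goes in short steps, Python scripts to look and compute and a tool call to move; the robot and the scene stay as the last step left them, time stands still between calls to the robot, and variables do not carry over. Pictures are saved under pics/ and viewed, at most 10 in all, crops included, and the job is handed in when it is done.

Besides the shell and the picture viewer there is one more tool, called after ">>>" by a JSON object that holds its "fn" and its "kwargs". arm_command: Moves the arm, as the interface text tells. Its arguments: {"type":"object","properties":{"moves":{"type":"array"},"fingers":{"type":"number"},"squeeze":{"type":"number"}},"required":["moves"]}

```bash
mkdir -p pics; ls
python3 - <<'E'
from bench import r
import cv2
s=r.read_state(); print(s['time'],s['ee_pos'],s['eef_rot'])
for n in ('scene','side','wrist'):
    i=r.camera_info(n); print(n,i)
    cv2.imwrite(f'pics/{n}0.png',r.camera(n)[:,:,::-1])
E
```

```text
pics
0.0 [0.21113588 0.58784705 0.22175011] [ 1.71533569e-01  9.85178017e-01 -7.08030320e-04 -8.58706804e-05]
scene {'fx': 451.690288346355, 'fy': 451.690288346355, 'cx': 316.3491945024369, 'cy': 204.03489900694873, 'origin': array([ 1.18484498, -0.23053557,  1.19202936]), 'attitude': array([0.20758371, 0.18097623, 0.61512644, 0.73876658])}
side {'fx': 476.17690756017, 'fy': 476.17690756017, 'cx': 320.89452967407055, 'cy': 203.35322344818212, 'origin': array([ 0.09047571, -1.06087218,  1.36564117]), 'attitude': array([ 0.33978341, -0.06862013, -0.21449396,  0.91314339])}
wrist {'fx': 307.4106359390005, 'fy': 307.4106359390005, 'cx': 321.1627286167484, 'cy': 194.0317142382288, 'origin': array([0.13723733, 0.61444026, 0.38472244]), 'attitude': array([-0.11681315, -0.08135046,  0.56987437,  0.80930834])}
```

View pics/scene0.png

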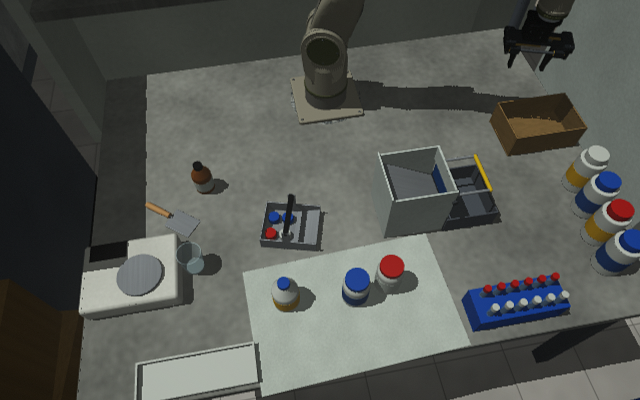

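View pics/side0.png

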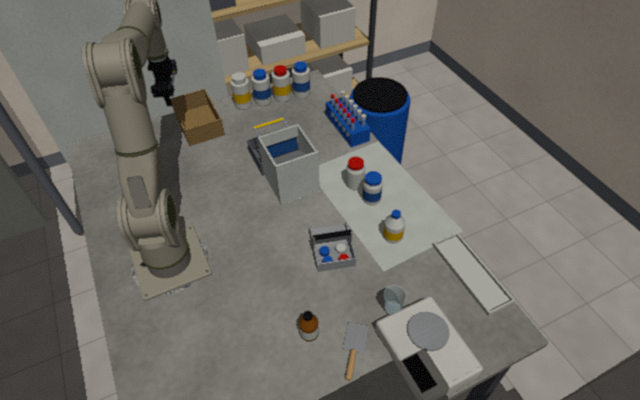

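The scene view shows the tray at about (291,225) with its lip towards the right. The chute is at (415,190), with its bin and yellow bar (482,172) to the right. The side view shows the same, with the tray at (333,247) and the chute at (287,160). I'll enlarge both.

Run:
```python
import cv2,numpy as np
a=cv2.imread('pics/scene0.png');b=cv2.imread('pics/side0.png')
def crop(im,x,y,w,h,k): return cv2.resize(im[y:y+h,x:x+w],None,fx=k,fy=k,interpolation=cv2.INTER_CUBIC)
cv2.imwrite('pics/cropA.png',np.clip(crop(a,250,135,260,120,3)*1.3,0,255))   
cv2.imwrite('pics/cropB.png',np.clip(crop(b,235,110,130,170,3.5)*1.2,0,255))
```

```text
[ WARN:0@0.019] global loadsave.cpp:1063 imwrite_ Unsupported depth image for selected encoder is fallbacked to CV_8U.
```

View pics/cropA.png

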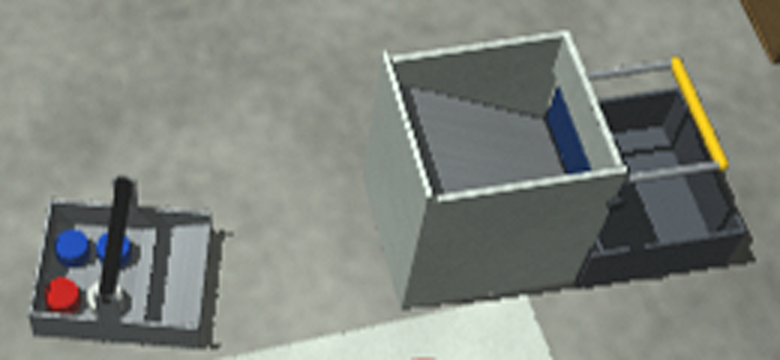

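View pics/cropB.png

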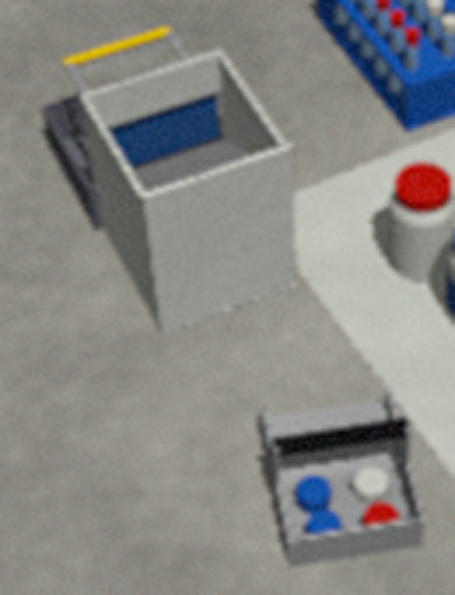

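```bash
cat > h.py <<'E'
import numpy as np
from scipy.spatial.transform import Rotation as R
from scipy.optimize import least_squares
def proj(i,P):
    p=R.from_quat(i['attitude']).inv().apply(np.asarray(P)-i['origin'])
    return np.c_[i['cx']+i['fx']*p[:,0]/-p[:,2], i['cy']+i['fy']*p[:,1]/p[:,2]]
def place(v,P): return R.from_euler('z',v[2]).apply(np.asarray(P,float)/1000)+[v[0],v[1],0]
def fit(obs,v0):  # obs: list of (info, pts mm, px)
    f=lambda v:np.concatenate([(proj(i,place(v,P))-px).ravel() for i,P,px in obs])
    s=least_squares(f,v0,loss='soft_l1'); return s.x,f(s.x).reshape(-1,2)
E
python3 - <<'E'
from bench import r
from h import *
A,B=r.camera_info('scene'),r.camera_info('side')
a=lambda L:np.array(L)/3+[250,135]-.33
b=lambda L:np.array(L)/3.5+[235,110]-.36
P=[(-81,-105,210),(81,-105,210),(-81,78,200),(81,78,200),(-60,188,150),(60,188,150)]
c,e=fit([(A,P+[(81,-105,0),(89,229,0)],a([(385,53),(433,197),(570,33),(626,171),(677,62),(724,166),(403,307),(752,262)])),
 (B,P+[(-81,-105,0),(81,-105,0)],b([(145,195),(293,148),(83,95),(218,50),(65,63),(170,31),(162,328),(298,285)]))],[.6,.1,0])
print(c,e.round(1).tolist())
t,e=fit([(A,[(-66,-79,45),(66,-79,0),(66,85,0),(-66,0,97),(66,0,88)],a([(53,203),(32,335),(213,347),(123,180),(107,296)])),
 (B,[(-66,-79,0),(66,-79,0),(-66,0,88),(66,0,88)],b([(291,562),(422,543),(277,442),(405,429)]))],[.6,-.2,0])
print(t,e.round(1).tolist())
E
```

```text
[ 0.52322959  0.1676074  -0.00427296] [[-0.6, -1.1], [-1.2, -0.4], [0.8, -1.6], [1.7, -0.4], [0.1, -0.1], [-0.0, -0.9], [-0.5, 0.9], [-8.5, 0.6], [0.2, -0.1], [0.4, -1.4], [-0.6, -1.0], [1.0, -1.2], [1.1, -0.5], [-0.6, -0.4], [0.5, 1.5], [0.3, -0.6]]
[ 0.52238248 -0.20393442 -0.27800481] [[-0.7, -2.0], [0.9, -0.1], [-4.1, 0.5], [0.9, -1.9], [0.4, 0.9], [-0.1, 0.5], [0.8, -0.3], [-0.8, 0.7], [1.3, -1.6]]
```

>>> {"fn": "arm_command", "kwargs": {"moves": [0, 0, -3.8, 0, 0, 0, -3.8, 0, -3.4, -2.2, 0, 0, -3.4, -2.2, 0, 0, -3.4, -2.2, 0, 0, -3.4, -2.2, 0, 0, -3.4, -2.2, 0, 0, -3.4, -2.2, 0, 0, -3.4, -2.2, 0, 0, -3.4, -2.2, 0, 0, -3.4, -2.2, 0, 0, -3.4, -2.2, 0, 0], "fingers": 100}}

```text
time: 1.15
ee_pos: [0.4576, 0.2643, 0.2986]
eef_rot: [0.172, 0.985, 0.0, -0.0]
ft_force: [1.2, -0.3, -0.1]
width: 0.087
grip_force: 0.0
```

>>> {"fn": "arm_command", "kwargs": {"moves": [-3.4, -2.2, 0, 0, -3.4, -2.2, 0, 0, -1.5, -3.7, 0, 0, -1.5, -3.7, 0, 0, -1.5, -3.7, 0, 0, -1.5, -3.7, 0, 0, -1.5, -3.7, 0, 0, -1.5, -3.7, 0, 0, -1.5, -3.7, 0, 0, -1.5, -3.7, 0, 0, -1.5, -3.7, 0, 0, 0, 0, 0, -3.9]}}

```text
time: 2.15
ee_pos: [0.5187, -0.166, 0.2987]
eef_rot: [0.143, 0.99, -0.002, 0.0]
ft_force: [-0.7, -1.3, 0.7]
width: 0.087
grip_force: 0.0
```

```bash
cat >> h.py <<'E'
def rel(s,target,yawdeg):
    """shift in tool axes (cm) to target, and tool-z turn (deg) to bring tool y to yawdeg"""
    M=R.from_quat(s['eef_rot']); d=M.inv().apply(np.asarray(target)-s['ee_pos'])*100
    y=M.as_matrix()[:,1]; a=np.degrees(np.arctan2(y[1],y[0]))
    print('t',round(s['time'],2),'pos',np.round(s['ee_pos'],4),'yaw',round(a,2),'shift cm',d.round(2),'turn',round(-(yawdeg-a),2),'w',round(s['width'],4),'F',np.round(s['ft_force'],1))
E
python3 - <<'E'
from bench import r
from h import *
import cv2
s=r.read_state(); rel(s,[.5224,-.2039,.069],74.1)
i=r.camera_info('wrist'); im=r.camera('wrist')
np.save('w1.npy',np.r_[i['origin'],i['attitude']])
cv2.imwrite('pics/w1.png',cv2.resize(im[:,:,::-1],(800,500),interpolation=cv2.INTER_CUBIC))
print(proj(i,place([.5224,-.2039,-.278],[(-66,0,97),(66,0,97),(66,-79,45),(66,85,25),(-66,85,25),(-66,-79,45)]))*1.25)
E
```

```text
t 2.15 pos [ 0.5187 -0.166   0.2987] yaw 73.5 shift cm [-1.41 -3.46 22.98] turn -0.6 w 0.087 F [-0.7 -1.3  0.7]
[[363.64864644 159.50692853]
 [368.40600266 290.62198789]
 [304.06946924 273.03600184]
 [443.98238604 266.06119456]
 [446.61009362 153.90689795]
 [294.01212189 156.49409601]]
```

View pics/w1.png

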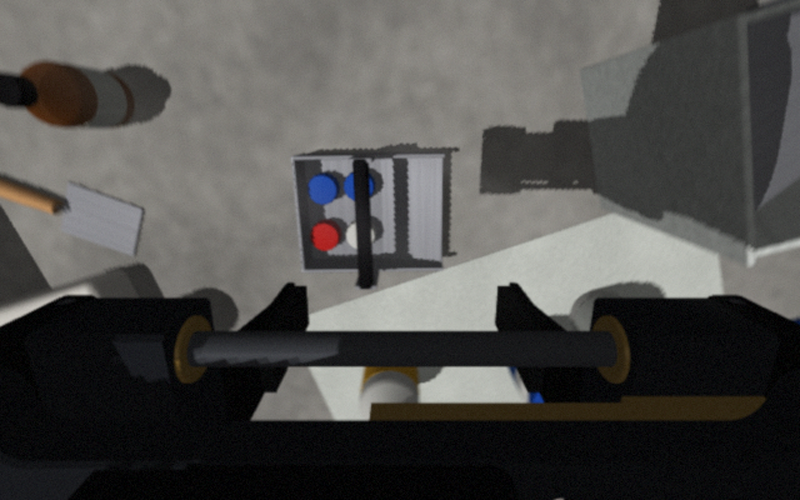

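Handle ends are at (361,160) and (366,287), and the corners match my predicted pose within about 3 px. The pose estimate holds, so I'll grasp.

>>> {"fn": "arm_command", "kwargs": {"moves": [-1.4, -3.6, 0, 0, 0, 0, 0, -0.6, 0, 0, 3.8, 0, 0, 0, 3.8, 0, 0, 0, 3.8, 0, 0, 0, 3.8, 0, 0, 0, 3.0, 0, 0, 0, 3.0, 0, 0, 0, 1.8, 0, 0, 0, 0, 0]}}

```text
time: 3.03
ee_pos: [0.5217, -0.1936, 0.0645]
eef_rot: [0.133, 0.991, 0.0, -0.003]
ft_force: [-1.2, 0.7, -0.5]
width: 0.0869
grip_force: 0.0
```

>>> {"fn": "arm_command", "kwargs": {"moves": [0, 0, 0, 0, 0, 0, 0, 0, 0, 0, 0, 0, 0, 0, 0, 0, 0, 0, 0, 0, 0, 0, 0, 0, 0, 0, 0, 0, 0, 0, 0, 0, 0, 0, 0, 0, 0, 0, 0, 0], "fingers": 0, "squeeze": 30}}

```text
time: 3.87
ee_pos: [0.524, -0.1962, 0.0686]
eef_rot: [0.133, 0.991, -0.0, 0.0]
ft_force: [-0.4, -2.7, 1.0]
width: 0.0282
grip_force: 1.1
```

Run:
```python
from bench import r
from h import *
s=r.read_state(); rel(s,[.5224,-.2039,.35],74.1)
np.save('grasp.npy',np.r_[s['ee_pos'],s['eef_rot']])
```

```text
t 3.87 pos [ 0.524  -0.1962  0.0686] yaw 74.71 shift cm [ -0.05  -0.8  -28.14] turn 0.61 w 0.0282 F [-0.4 -2.7  1. ]
```

>>> {"fn": "arm_command", "kwargs": {"moves": [0, -0.4, 0, 0, 0, -0.4, 0, 0, 0, 0, 0, 0, 0, 0, 0, 0, 0, 0, 0, 0, 0, 0, 0, 0]}}

```text
time: 4.37
ee_pos: [0.5219, -0.2033, 0.0684]
eef_rot: [0.133, 0.991, 0.0, -0.0]
ft_force: [-0.2, -1.1, -1.6]
width: 0.0135
grip_force: 30.0
```

Run:
```python
from bench import r
from h import *
s=r.read_state(); rel(s,[.5224,-.2039,.35],74.1);print(s['grip_force'],s['torque'])
np.save('grasp.npy',np.r_[s['ee_pos'],s['eef_rot']])
```

```text
t 4.37 pos [ 0.5219 -0.2033  0.0684] yaw 74.74 shift cm [ -0.05  -0.05 -28.16] turn 0.64 w 0.0135 F [-0.2 -1.1 -1.6]
30.000278698280454 [-0.127618    0.02836379  0.04733776]
```

>>> {"fn": "arm_command", "kwargs": {"moves": [0, 0, -1.5, 0, 0, 0, -2.5, 0, 0, 0, -2.5, 0, 0, 0, -2.5, 0, 0, 0, -2.5, 0, 0, 0, -2.5, 0, 0, 0, -2.5, 0, 0, 0, -2.5, 0, 0, 0, -2.5, 0, 0, 0, -2.5, 0, 0, 0, -2.0, 0, 0, 0, 0, 0]}}

```text
time: 5.37
ee_pos: [0.5232, -0.2036, 0.3323]
eef_rot: [0.133, 0.991, 0.0, 0.003]
ft_force: [1.2, -0.4, -2.7]
width: 0.0142
grip_force: 30.0
```

>>> {"fn": "arm_command", "kwargs": {"moves": [0, 0, 0, -3, 0, 0, 0, -4, 0, 0, 0, -4, 0, 0, 0, -4, 0, 1.0, 0, 0, 0, 2.0, 0, 0, 0, 2.0, 0, 0, 0, 2.0, 0, 0, 0, 2.0, 0, 0, 0, 2.0, 0, 0, 0, 2.0, 0, 0, 0, 2.0, 0, 0]}}

```text
time: 6.37
ee_pos: [0.5221, -0.0513, 0.3276]
eef_rot: [0.003, 1.0, 0.0, -0.001]
ft_force: [-0.4, 0.1, -2.6]
width: 0.0139
grip_force: 30.0
```

Run:
```python
from bench import r
from h import *
s=r.read_state(); rel(s,[.523,.1066,.33],89.8)
```

```text
t 6.37 pos [ 0.5221 -0.0513  0.3276] yaw 89.64 shift cm [ 1.000e-02  1.579e+01 -2.400e-01] turn -0.16 w 0.0139 F [-0.4  0.1 -2.6]
```

>>> {"fn": "arm_command", "kwargs": {"moves": [0, 2.0, 0, 0, 0, 2.0, 0, 0, 0, 2.0, 0, 0, 0, 2.0, 0, 0, 0, 2.0, 0, 0, 0, 2.0, 0, 0, 0, 1.8, 0, 0, 0, 1.0, 0, 0, 0, 0, 0, 0, 0, 0, 0, 0]}}

```text
time: 7.2
ee_pos: [0.5231, 0.0946, 0.328]
eef_rot: [0.002, 1.0, -0.0, -0.0]
ft_force: [0.4, -0.2, -3.1]
width: 0.0139
grip_force: 30.0
```

Run:
```python
from bench import r
from h import *
import cv2
s=r.read_state(); rel(s,[.523,.1066,.3],89.8)
iw=r.camera_info('wrist'); w=r.camera('wrist'); a=r.camera('scene'); b=r.camera('side')
ia,ib=r.camera_info('scene'),r.camera_info('side')
k=lambda im,x,y,ww,h:cv2.resize(im[y:y+h,x:x+ww],(400,300),interpolation=cv2.INTER_CUBIC)
out=np.vstack([np.hstack([k(a,340,80,160,120),k(b,220,60,160,120)]),np.hstack([cv2.resize(w[60:300,160:480],(400,300)),np.zeros((300,400,3),np.uint8)])])
cv2.imwrite('pics/c2.png',np.clip(out[:,:,::-1]*1.2,0,255).astype(np.uint8))
p=s['ee_pos']; v=[p[0],p[1],-.006]; z=(p[2]-.0684)*1000
P=[(-66,-79,45+z),(66,-79,45+z),(66,85,25+z),(-66,85,25+z)]
C=[(-81,-105,210),(81,-105,210),(81,78,200),(-81,78,200)]
for n,Q,vv in(('tray',P,v),('chute',C,[.5232,.1676,-.004])):
    Q=place(vv,Q)
    print(n,((proj(ia,Q)-[340,80])*2.5).round().tolist(),((proj(ib,Q)-[220,60])*2.5+[400,0]).round().tolist(),((proj(iw,Q)-[160,60])*1.25+[0,300]).round().tolist())
```

```text
t 7.2 pos [0.5231 0.0946 0.328 ] yaw 89.73 shift cm [0.01 1.2  2.8 ] turn -0.07 w 0.0139 F [ 0.4 -0.2 -3.1]
tray [[62.0, 138.0], [93.0, 241.0], [253.0, 229.0], [213.0, 129.0]] [[559.0, 230.0], [650.0, 199.0], [601.0, 141.0], [514.0, 168.0]] [[35.0, 382.0], [63.0, 618.0], [338.0, 598.0], [363.0, 380.0]]
chute [[94.0, 178.0], [132.0, 300.0], [300.0, 278.0], [251.0, 160.0]] [[541.0, 263.0], [647.0, 226.0], [595.0, 157.0], [494.0, 190.0]] [[156.0, 351.0], [162.0, 558.0], [380.0, 552.0], [410.0, 351.0]]
```

View pics/c2.png

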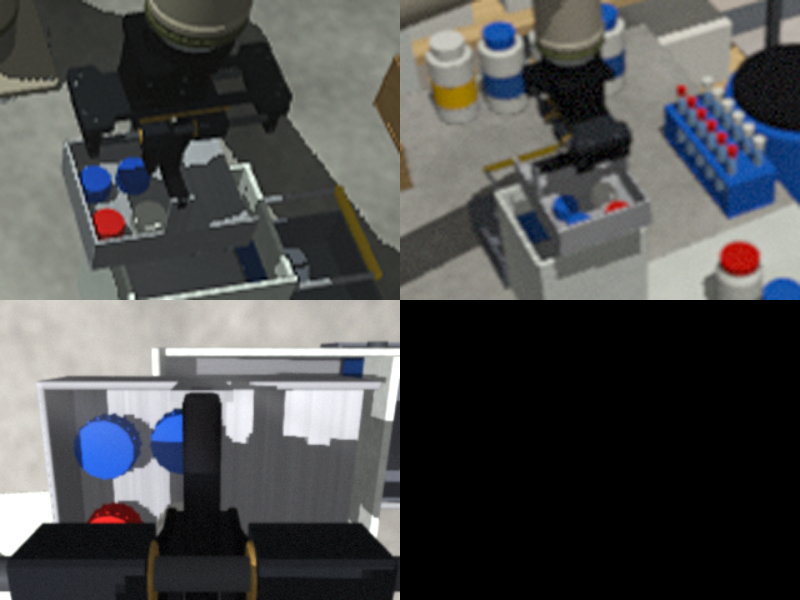

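The tray matches its predicted outline and is centred over the chute in x. All four caps are in it. I'll lower it to the rear rim and soften the grip so it can tip about the rim.

>>> {"fn": "arm_command", "kwargs": {"moves": [0, 0.6, 1.2, 0, 0, 0.6, 1.5, 0, 0, 0, 1.2, 0, 0, 0, 0.8, 0, 0, 0, 0.2, 0, 0, 0, 0, 0, 0, 0, 0, 0]}}

```text
time: 7.93
ee_pos: [0.5236, 0.1061, 0.2798]
eef_rot: [0.003, 1.0, -0.0, 0.0]
ft_force: [0.6, -0.1, -3.0]
width: 0.0136
grip_force: 30.0
```

>>> {"fn": "arm_command", "kwargs": {"moves": [0, 0, 0, 0, 0, 0, 0, 0, 0, 0.2, 0.1, 0, 0, 0.3, 0.15, 0, 0, 0.4, 0.2, 0, 0, 0.4, 0.25, 0, 0, 0.3, 0.25, 0, 0, 0, 0, 0, 0, 0, 0, 0], "squeeze": 8}}

```text
time: 8.68
ee_pos: [0.5236, 0.1232, 0.2701]
eef_rot: [0.002, 1.0, 0.0, 0.0]
ft_force: [0.5, 0.8, 1.3]
width: 0.0151
grip_force: 8.0
```

Run:
```python
from bench import r
from h import *
s=r.read_state(); rel(s,[.523,.1344,.2601],89.8)
print(s['torque'],s['grip_force'])
```

```text
t 8.68 pos [0.5236 0.1232 0.2701] yaw 89.79 shift cm [0.06 1.12 1.  ] turn -0.01 w 0.0151 F [0.5 0.8 1.3]
[-0.02975762  0.0072502   0.02908605] 8.043984991963953
```

It is tilting: the opening widened and the rim carries load. Continuing.

>>> {"fn": "arm_command", "kwargs": {"moves": [0, 0.35, 0.3, 0, 0, 0.4, 0.35, 0, 0, 0.35, 0.35, 0, 0, 0.35, 0.4, 0, 0, 0.4, 0.45, 0, 0, 0.35, 0.4, 0, 0, 0, 0, 0]}}

```text
time: 9.27
ee_pos: [0.5231, 0.1456, 0.2463]
eef_rot: [0.002, 1.0, -0.0, -0.001]
ft_force: [0.5, 0.8, 1.1]
width: 0.0187
grip_force: 8.2
```

Run:
```python
from bench import r
from h import *
s=r.read_state(); rel(s,[.523,.1543,.2334],89.8)
print(s['torque'],s['grip_force'])
```

```text
t 9.27 pos [0.5231 0.1456 0.2463] yaw 89.81 shift cm [0.01 0.87 1.29] turn 0.01 w 0.0187 F [0.5 0.8 1.1]
[-0.09932185 -0.11988237  0.05484867] 8.248214107006788
```

>>> {"fn": "arm_command", "kwargs": {"moves": [0, 0.3, 0.4, 0, 0, 0.3, 0.4, 0, 0, 0.25, 0.45, 0, 0, 0.2, 0.4, 0, 0, 0, 0, 0, 0, 0, 0, 0, 0, 0, 0, 0]}}

```text
time: 9.85
ee_pos: [0.5235, 0.1553, 0.2311]
eef_rot: [0.002, 1.0, 0.0, -0.0]
ft_force: [-0.3, 0.9, -0.3]
width: 0.0195
grip_force: 8.1
```

Run:
```python
from bench import r
from h import *
import cv2
s=r.read_state(); rel(s,[.523,.1571,.2273],89.8)
print(s['torque'],s['grip_force'])
w=r.camera('wrist'); a=r.camera('scene'); b=r.camera('side')
k=lambda im,x,y,ww,h:cv2.resize(im[y:y+h,x:x+ww],(400,300),interpolation=cv2.INTER_CUBIC)
out=np.vstack([np.hstack([k(a,340,80,160,120),k(b,220,60,160,120)]),np.hstack([cv2.resize(w[60:300,160:480],(400,300)),np.zeros((300,400,3),np.uint8)])])
cv2.imwrite('pics/c3.png',np.clip(out[:,:,::-1]*1.3,0,255).astype(np.uint8))
```

```text
t 9.85 pos [0.5235 0.1553 0.2311] yaw 89.75 shift cm [0.05 0.18 0.38] turn -0.05 w 0.0195 F [-0.3  0.9 -0.3]
[0.22651277 0.08462391 0.01551996] 8.105134852230549
```

View pics/c3.png

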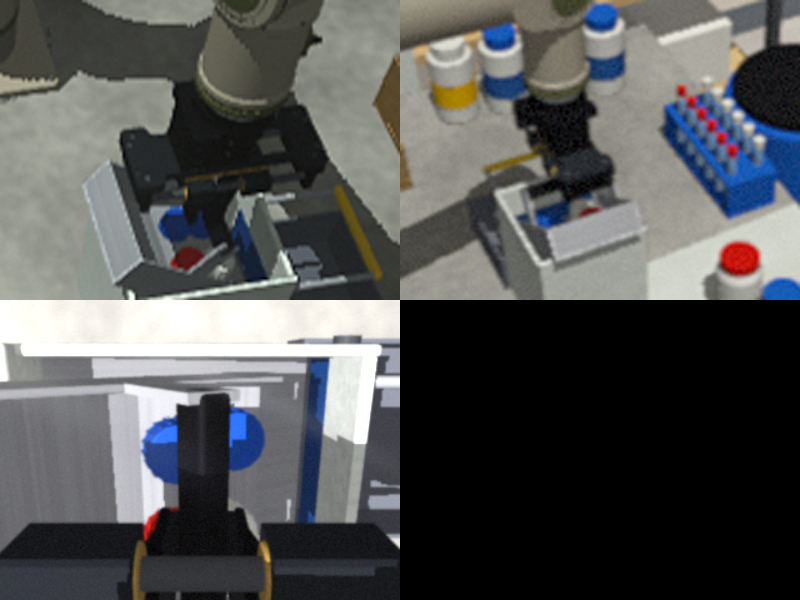

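The tray is tilted about 40° with the lip inside the chute. The blue caps (wrist panel, 170,445 and 245,440) and the red one have slid forward to the ramp. I'll tilt a little more and wait.

>>> {"fn": "arm_command", "kwargs": {"moves": [0, 0.1, 0.3, 0, 0, 0.1, 0.3, 0, 0, 0.1, 0.2, 0, 0, 0, 0, 0, 0, 0, 0, 0, 0, 0, 0, 0, 0, 0, 0, 0]}}

```text
time: 10.58
ee_pos: [0.5237, 0.1584, 0.2231]
eef_rot: [0.002, 1.0, 0.0, 0.0]
ft_force: [0.3, 4.2, 0.9]
width: 0.0198
grip_force: 7.9
```

```bash
cat > look.py <<'E'
from bench import r
from h import *
import cv2,sys
s=r.read_state(); rel(s,[.523,.1571,.2273],89.8)
w=r.camera('wrist'); a=r.camera('scene'); b=r.camera('side')
k=lambda im,x,y,ww,h:cv2.resize(im[y:y+h,x:x+ww],(400,300),interpolation=cv2.INTER_CUBIC)
out=np.vstack([np.hstack([k(a,340,80,160,120),k(b,220,60,160,120)]),np.hstack([cv2.resize(w[60:300,160:480],(400,300)),np.zeros((300,400,3),np.uint8)])])
cv2.imwrite(f'pics/{sys.argv[1]}.png',np.clip(out[:,:,::-1]*1.3,0,255).astype(np.uint8))
E
python3 look.py c4
```

```text
t 10.58 pos [0.5237 0.1584 0.2231] yaw 89.76 shift cm [ 0.07 -0.13 -0.42] turn -0.04 w 0.0198 F [0.3 4.2 0.9]
```

View pics/c4.png

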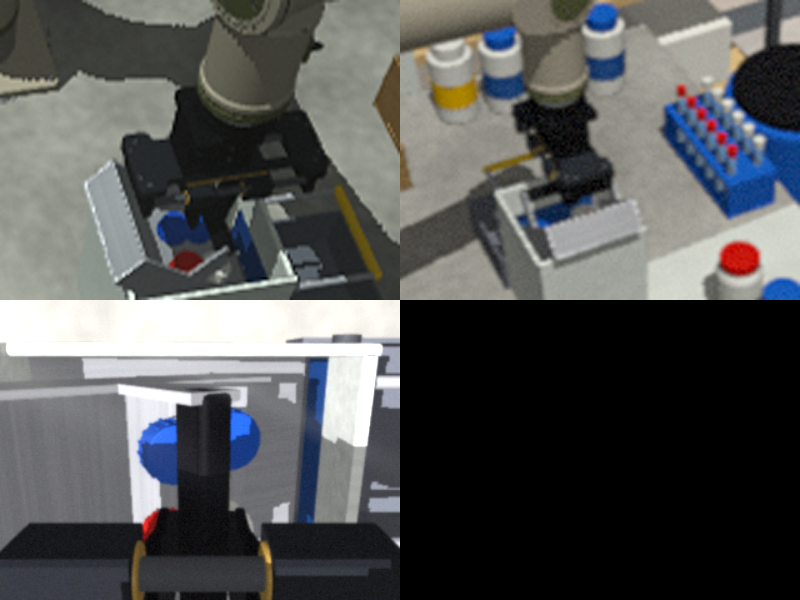

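Run:
```python
from bench import r
from h import *
ia,iw=r.camera_info('scene'),r.camera_info('wrist')
p=r.read_state()['ee_pos']
for th in (25,35,45):
    M=R.from_euler('x',-th,degrees=True); o=p+[0,0,.0196]
    f=lambda Q:M.apply(np.array(Q)/1000-[0,0,.088])+o
    s=lambda q:((proj(ia,q)-[340,80])*2.5).round().tolist()
    w=lambda q:((proj(iw,q)-[160,60])*1.25+[0,300]).round().tolist()
    rear=f([(-66,-79,0),(66,-79,0),(66,-79,45),(-66,-79,45)])
    print(th,'rear scene',s(rear),'post',s(f([(66,0,45),(66,0,97)])),'bar wrist',w(f([(-66,-7,97),(-66,7,97)])))
    caps=[(-25,y,15) for y in(-40,-20,0,20)]+[(-25,40,22),(-25,60,28)]
    print('  caps wrist',w(f(caps)),'lip/floor z',f([(0,85,25),(0,85,0),(0,-38,0)]).round(3).tolist())
```

```text
25 rear scene [[84.0, 199.0], [115.0, 297.0], [138.0, 273.0], [105.0, 173.0]] post [[200.0, 280.0], [229.0, 251.0]] bar wrist [[193.0, 393.0], [229.0, 392.0]]
  caps wrist [[72.0, 462.0], [110.0, 458.0], [146.0, 454.0], [179.0, 450.0], [215.0, 449.0], [250.0, 448.0]] lip/floor z [[0.524, 0.209, 0.15], [0.524, 0.198, 0.127], [0.524, 0.087, 0.179]]
35 rear scene [[80.0, 188.0], [111.0, 288.0], [140.0, 264.0], [107.0, 163.0]] post [[195.0, 279.0], [231.0, 251.0]] bar wrist [[199.0, 393.0], [231.0, 391.0]]
  caps wrist [[48.0, 469.0], [88.0, 463.0], [124.0, 457.0], [157.0, 452.0], [192.0, 449.0], [225.0, 447.0]] lip/floor z [[0.524, 0.192, 0.142], [0.524, 0.178, 0.122], [0.524, 0.077, 0.192]]
45 rear scene [[79.0, 177.0], [111.0, 278.0], [146.0, 255.0], [111.0, 154.0]] post [[190.0, 277.0], [232.0, 252.0]] bar wrist [[204.0, 393.0], [231.0, 391.0]]
  caps wrist [[25.0, 478.0], [67.0, 469.0], [103.0, 461.0], [134.0, 454.0], [169.0, 450.0], [201.0, 446.0]] lip/floor z [[0.524, 0.174, 0.138], [0.524, 0.156, 0.12], [0.524, 0.069, 0.207]]
```

>>> {"fn": "arm_command", "kwargs": {"moves": [0, -0.8, -0.3, 0, 0, 0.8, 0.5, 0, 0, -0.8, -0.2, 0, 0, 0.8, 0.4, 0, 0, -0.8, -0.2, 0, 0, 0.8, 0.3, 0, 0, -0.8, 0, 0, 0, 0.8, 0, 0, 0, -0.8, 0, 0, 0, 0.8, 0, 0, 0, 0, 0, 0]}}

```text
time: 11.65
ee_pos: [0.5238, 0.1607, 0.2186]
eef_rot: [0.001, 1.0, 0.001, 0.001]
ft_force: [1.6, 9.0, 1.6]
width: 0.0208
grip_force: 7.8
```

```bash
cat > caps.py <<'E'
from bench import r
from h import *
import cv2
s=r.read_state(); rel(s,[.523,.1594,.2211],89.8)
for n in('wrist','scene'):
    im=r.camera(n); cv2.imwrite(f"pics/{n}_{s['time']:.2f}.png",im[:,:,::-1])
    h=cv2.cvtColor(im,cv2.COLOR_RGB2HSV)
    for c,lo,hi in(('blue',(105,120,50),(125,255,255)),('red',(0,150,60),(8,255,255)),('red2',(172,150,60),(180,255,255))):
        m=cv2.inRange(h,lo,hi); k,l,st,ce=cv2.connectedComponentsWithStats(m)
        o=[(ce[j].round().tolist(),int(st[j,4])) for j in range(1,k) if st[j,4]>25]
        x0,y0,kk,dy=(160,60,1.25,300) if n=='wrist' else (340,80,2.5,0)
        print(n,c,[([round((q[0]-x0)*kk),round((q[1]-y0)*kk+dy)],a) for q,a in o if 0<(q[0]-x0)*kk<400 and 0<(q[1]-y0)*kk<300])
E
python3 caps.py
```

```text
t 11.65 pos [0.5238 0.1607 0.2186] yaw 89.86 shift cm [ 0.08 -0.13 -0.25] turn 0.06 w 0.0208 F [1.6 9.  1.6]
wrist blue [([285, 431], 3059)]
wrist red [([259, 506], 728)]
wrist red2 []
scene blue [([240, 230], 59)]
scene red []
scene red2 []
```

```bash
python3 look.py c5
```

```text
t 11.75 pos [0.5239 0.1606 0.2187] yaw 89.87 shift cm [ 0.09 -0.34 -0.86] turn 0.07 w 0.0207 F [ 1.2 10.5  1.9]
```

View pics/c5.png

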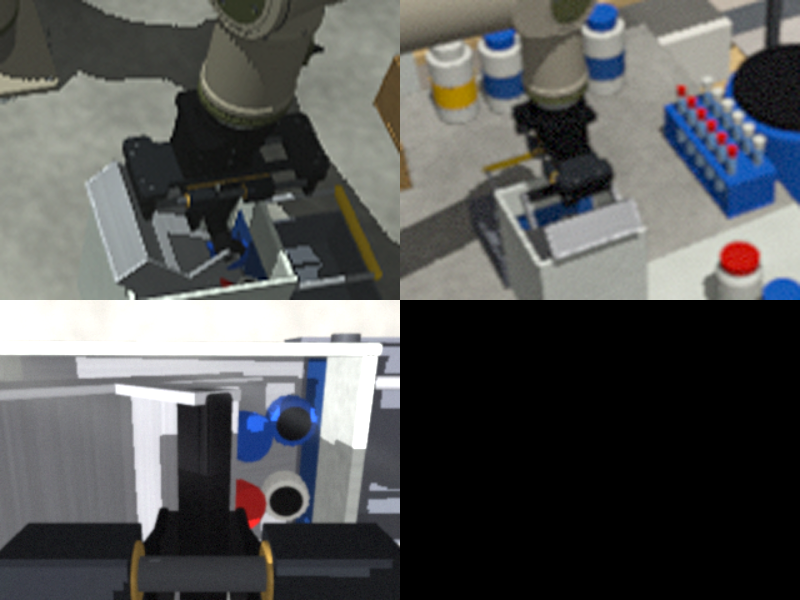

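All four caps have reached the chute: two are at the flap (290,420 and 285,500), and blue and red sit just past the lip. I'll pull the tray back sharply along its slope so none stays on the lip.

>>> {"fn": "arm_command", "kwargs": {"moves": [0, -1.6, -1.4, 0, 0, 0, 0, 0, 0, 0, 0, 0]}}

```text
time: 12.15
ee_pos: [0.5241, 0.1456, 0.2342]
eef_rot: [0.001, 1.0, 0.003, 0.002]
ft_force: [-0.2, 17.2, 6.9]
width: 0.0365
grip_force: 7.5
```

```bash
python3 caps.py
```

```text
t 12.15 pos [0.5241 0.1456 0.2342] yaw 89.89 shift cm [0.11 1.38 1.32] turn 0.09 w 0.0365 F [-0.2 17.2  6.9]
wrist blue [([315, 428], 2345)]
wrist red [([275, 498], 183)]
wrist red2 []
scene blue [([240, 240], 91)]
scene red []
scene red2 []
```

>>> {"fn": "arm_command", "kwargs": {"moves": [0, 0.5, 0, 0, 0, 0.5, 0, 0, 0, 0, 0, 0, 0, 0, 0, 0]}}

```text
time: 12.58
ee_pos: [0.5239, 0.1549, 0.233]
eef_rot: [0.001, 1.0, 0.002, 0.001]
ft_force: [0.1, 11.1, 4.1]
width: 0.0198
grip_force: 7.7
```

```bash
python3 caps.py
python3 - <<'E'
import cv2,glob
from bench import r
f=sorted(glob.glob('pics/wrist_1*.png'))[-1]; g=sorted(glob.glob('pics/scene_1*.png'))[-1]
import numpy as np
b=r.camera('side')[:,:,::-1]
w=cv2.imread(f);a=cv2.imread(g)
k=lambda im,x,y,ww,h:cv2.resize(im[y:y+h,x:x+ww],(400,300),interpolation=cv2.INTER_CUBIC)
out=np.vstack([np.hstack([k(a,340,80,160,120),k(b,220,60,160,120)]),np.hstack([k(w,160,60,320,240),k(w,240,60,160,120)])])
cv2.imwrite('pics/c6.png',np.clip(out*1.3,0,255).astype(np.uint8))
E
```

```text
t 12.58 pos [0.5239 0.1549 0.233 ] yaw 89.9 shift cm [0.09 0.44 1.19] turn 0.1 w 0.0198 F [ 0.1 11.1  4.1]
wrist blue [([300, 428], 2163)]
wrist red [([262, 499], 255)]
wrist red2 []
scene blue [([242, 230], 62), ([235, 260], 31)]
scene red []
scene red2 []
```

>>> {"fn": "arm_command", "kwargs": {"moves": [0, 0, -0.4, 0, 0, 0, -0.4, 0, 0, 0, -0.4, 0, 0, 0, 0, 0, 0, 0, 0, 0]}}

```text
time: 13.15
ee_pos: [0.5236, 0.1515, 0.244]
eef_rot: [0.003, 1.0, -0.0, -0.0]
ft_force: [-0.1, 0.2, -1.5]
width: 0.0187
grip_force: 7.8
```

```bash
python3 caps.py
```

```text
t 13.15 pos [0.5236 0.1515 0.244 ] yaw 89.7 shift cm [0.07 0.79 2.29] turn -0.1 w 0.0187 F [-0.1  0.2 -1.5]
wrist blue [([310, 426], 1567)]
wrist red []
wrist red2 []
scene blue [([240, 230], 54)]
scene red []
scene red2 []
```

>>> {"fn": "arm_command", "kwargs": {"moves": [0, -0.4, -0.5, 0, 0, -0.4, -0.5, 0, 0, -0.5, -0.5, 0, 0, -0.6, -0.5, 0, 0, -0.6, -0.5, 0, 0, -0.6, -0.5, 0, 0, -0.6, -0.5, 0, 0, -0.5, -0.5, 0, 0, 0, -0.5, 0]}}

```text
time: 14.0
ee_pos: [0.5235, 0.1079, 0.2893]
eef_rot: [0.004, 1.0, -0.0, -0.0]
ft_force: [0.6, -0.4, -2.7]
width: 0.0136
grip_force: 8.0
```

>>> {"fn": "arm_command", "kwargs": {"moves": [0, 0, -1.0, 0, 0, 0, -1.5, 0, 0, 0, -1.5, 0, 0, 0, 0, 0, 0, 0, 0, 0], "squeeze": 35}}

```text
time: 14.42
ee_pos: [0.5238, 0.1105, 0.3295]
eef_rot: [0.002, 1.0, 0.0, 0.001]
ft_force: [0.2, -0.2, -3.2]
width: 0.0136
grip_force: 35.0
```

```bash
python3 caps.py
python3 - <<'E'
import cv2,glob
from bench import r
import numpy as np
f=sorted(glob.glob('pics/wrist_1*.png'))[-1]; g=sorted(glob.glob('pics/scene_1*.png'))[-1]
b=r.camera('side')[:,:,::-1]
w=cv2.imread(f);a=cv2.imread(g)
k=lambda im,x,y,ww,h:cv2.resize(im[y:y+h,x:x+ww],(400,300),interpolation=cv2.INTER_CUBIC)
out=np.vstack([np.hstack([k(a,340,80,160,120),k(b,220,60,160,120)]),np.hstack([k(w,160,60,320,240),k(a,230,140,160,120)])])
cv2.imwrite('pics/c7.png',np.clip(out*1.3,0,255).astype(np.uint8))
E
```

```text
t 14.42 pos [0.5238 0.1105 0.3295] yaw 89.77 shift cm [ 0.11  4.89 10.85] turn -0.03 w 0.0136 F [ 0.2 -0.2 -3.2]
wrist blue [([335, 366], 168)]
wrist red []
wrist red2 []
scene blue [([215, 260], 144)]
scene red []
scene red2 []
```

>>> {"fn": "arm_command", "kwargs": {"moves": [0, -2.0, 0, 0, 0, -3.0, 0, 0, 0, -3.0, 0, 0, 0, -3.0, 0, 0, 0, -3.0, 0, 0, 0, -3.0, 0, 0, 0, -3.0, 0, 0, 0, -3.0, 0, 0, 0, -3.0, 0, 0, 0, -3.0, 0, 0, 0, -2.0, 0, 0, 0, 0, 0, 0]}}

```text
time: 15.57
ee_pos: [0.5204, -0.2049, 0.3282]
eef_rot: [0.006, 1.0, -0.001, -0.001]
ft_force: [-0.1, -1.6, -2.7]
width: 0.0137
grip_force: 35.0
```

>>> {"fn": "arm_command", "kwargs": {"moves": [0, 0, 0, 5, 0, 0, 0, 5, 0, 0, 0, 5, 0, 0, 3.0, 0, 0, 0, 3.5, 0, 0, 0, 3.5, 0, 0, 0, 3.5, 0, 0, 0, 3.5, 0, 0, 0, 3.0, 0, 0, 0, 2.0, 0, 0, 0, 0, 0]}}

```text
time: 16.48
ee_pos: [0.519, -0.198, 0.1042]
eef_rot: [0.132, 0.991, 0.0, -0.004]
ft_force: [-0.4, 0.4, -2.0]
width: 0.0137
grip_force: 35.0
```

Run:
```python
from bench import r
from h import *
s=r.read_state(); rel(s,[.522,-.203,.0684],74.7)
```

```text
t 16.48 pos [ 0.519  -0.198   0.1042] yaw 74.79 shift cm [-0.45 -0.41  3.57] turn 0.09 w 0.0137 F [-0.4  0.4 -2. ]
```

>>> {"fn": "arm_command", "kwargs": {"moves": [0, 0, 1.2, 0, 0, 0, 0.8, 0, 0, 0, 0.4, 0, 0, 0, 0, 0]}}

```text
time: 16.82
ee_pos: [0.522, -0.1996, 0.0848]
eef_rot: [0.133, 0.991, 0.0, -0.0]
ft_force: [-0.2, 0.1, -1.6]
width: 0.0136
grip_force: 35.0
```

>>> {"fn": "arm_command", "kwargs": {"moves": [0, 0, 0.3, 0, 0, 0, 0.3, 0, 0, 0, 0.3, 0, 0, 0, 0, 0]}}

```text
time: 17.15
ee_pos: [0.5219, -0.1997, 0.0756]
eef_rot: [0.133, 0.991, 0.0, -0.0]
ft_force: [-0.5, 0.2, -2.2]
width: 0.0136
grip_force: 35.0
```

>>> {"fn": "arm_command", "kwargs": {"moves": [0, 0, 0.3, 0, 0, 0, 0.3, 0, 0, 0, 0, 0, 0, 0, 0, 0]}}

```text
time: 17.48
ee_pos: [0.5219, -0.1998, 0.0698]
eef_rot: [0.133, 0.991, 0.0, -0.0]
ft_force: [0.4, 0.0, -1.4]
width: 0.0137
grip_force: 35.0
```

>>> {"fn": "arm_command", "kwargs": {"moves": [0, 0, 0.2, 0, 0, 0, 0, 0, 0, 0, 0, 0]}}

```text
time: 17.73
ee_pos: [0.522, -0.1998, 0.068]
eef_rot: [0.133, 0.991, 0.0, -0.0]
ft_force: [0.3, 0.4, -2.2]
width: 0.0138
grip_force: 35.0
```

>>> {"fn": "arm_command", "kwargs": {"moves": [0, 0, 0.2, 0, 0, 0, 0.2, 0, 0, 0, 0, 0]}}

```text
time: 17.98
ee_pos: [0.5225, -0.2, 0.0665]
eef_rot: [0.133, 0.991, 0.001, 0.0]
ft_force: [-12.3, 4.6, 27.8]
width: 0.0136
grip_force: 35.0
```

>>> {"fn": "arm_command", "kwargs": {"moves": [0, 0, 0.2, 0, 0, 0, 0, 0, 0, 0, 0, 0]}}

```text
time: 18.23
ee_pos: [0.5233, -0.2002, 0.0656]
eef_rot: [0.133, 0.991, 0.001, 0.001]
ft_force: [-13.6, 5.7, 37.3]
width: 0.0135
grip_force: 35.0
```

>>> {"fn": "arm_command", "kwargs": {"moves": [0, 0, -0.3, 0, 0, 0, 0, 0]}}

```text
time: 18.4
ee_pos: [0.5226, -0.2, 0.0659]
eef_rot: [0.133, 0.991, 0.0, 0.001]
ft_force: [-0.6, -0.4, -1.0]
width: 0.0136
grip_force: 35.0
```

>>> {"fn": "arm_command", "kwargs": {"moves": [0, 0, 0, 0, 0, 0, 0, 0, 0, 0, 0, 0, 0, 0, 0, 0, 0, 0, 0, 0, 0, 0, 0, 0, 0, 0, 0, 0, 0, 0, 0, 0], "fingers": 60}}

```text
time: 19.07
ee_pos: [0.522, -0.1998, 0.065]
eef_rot: [0.133, 0.991, 0.0, -0.0]
ft_force: [-0.9, -0.6, 0.1]
width: 0.0512
grip_force: 0.0
```

>>> {"fn": "arm_command", "kwargs": {"moves": [0, 0, -2.5, 0, 0, 0, -3.5, 0, 0, 0, -3.5, 0, 0, 0, -3.5, 0, 0, 0, -3.5, 0, 0, 0, -3.5, 0, 0, 0, -3.5, 0, 0, 2, -2, 0, 0, 3.5, 0, 0, 0, 3.5, 0, 0, 0, 3.5, 0, 0, 0, 0, 0, 0]}}

```text
time: 20.07
ee_pos: [0.5565, -0.0708, 0.3194]
eef_rot: [0.128, 0.992, 0.001, -0.0]
ft_force: [0.7, 0.2, -0.7]
width: 0.0517
grip_force: 0.0
```

Run:
```python
from bench import r
from h import *
import cv2
s=r.read_state(); rel(s,[.5231,.3552,.30],89.8)
a,b,w=[r.camera(n)[:,:,::-1] for n in('scene','side','wrist')]
k=lambda im,x,y,ww,h:cv2.resize(im[y:y+h,x:x+ww],(400,300),interpolation=cv2.INTER_CUBIC)
out=np.vstack([np.hstack([k(a,240,130,160,120),k(a,360,120,160,120)]),np.hstack([k(b,230,120,160,160),cv2.resize(w,(400,300))])])
cv2.imwrite('pics/c8.png',np.clip(out*1.3,0,255).astype(np.uint8))
```

```text
t 20.07 pos [ 0.5565 -0.0708  0.3194] yaw 75.32 shift cm [14.03 40.36  2.05] turn -14.48 w 0.0517 F [ 0.7  0.2 -0.7]
```

View pics/c8.png

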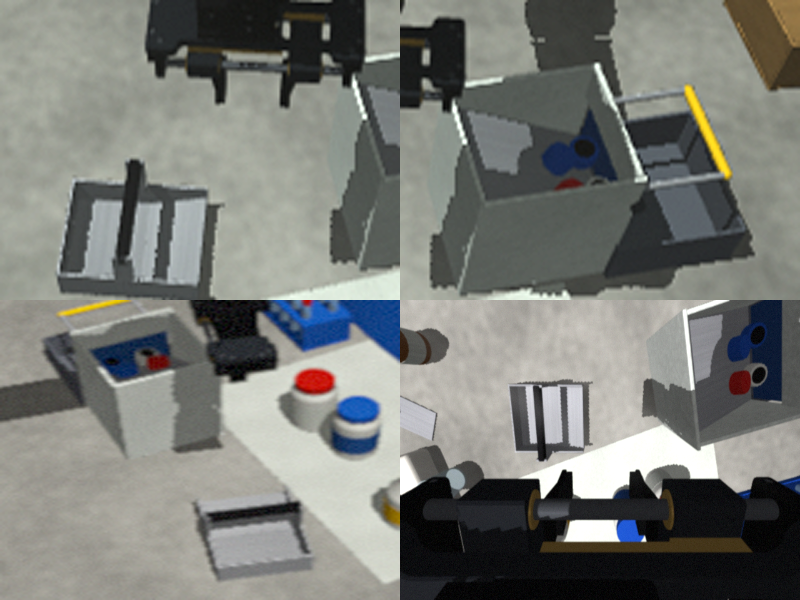

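The tray is empty and upright, and all four caps lie in the chute at the flap. Now the flap bar.

>>> {"fn": "arm_command", "kwargs": {"moves": [0, 0, 0, -5, 0, 0, 0, -5, 0, 0, 0, -4.5, 0.4, 3.5, 0, 0, 0.4, 3.9, 0, 0, 0.4, 3.9, 0, 0, 0.4, 3.9, 0, 0, 0.4, 3.9, 0, 0, 0.4, 3.9, 0, 0, 0.4, 3.9, 0, 0, 0.4, 3.9, 0, 0, 0, 3.9, 0, 0]}}

```text
time: 21.22
ee_pos: [0.5276, 0.2682, 0.3206]
eef_rot: [0.008, 1.0, 0.0, 0.0]
ft_force: [0.1, -1.6, -0.4]
width: 0.052
grip_force: 0.0
```

>>> {"fn": "arm_command", "kwargs": {"moves": [0, 3.9, 0, 0, 0, 2, 0, 0, 0, 0, 0, 0]}}

```text
time: 21.47
ee_pos: [0.5273, 0.3313, 0.3188]
eef_rot: [0.004, 1.0, 0.0, -0.001]
ft_force: [0.7, 0.3, 0.8]
width: 0.052
grip_force: 0.0
```

Run:
```python
from bench import r
from h import *
import cv2
s=r.read_state(); rel(s,[.524,.3556,.131],89.8)
i=r.camera_info('wrist'); im=r.camera('wrist')
h=cv2.cvtColor(im,cv2.COLOR_RGB2HSV); m=cv2.inRange(h,(20,150,120),(32,255,255))
k,l,st,ce=cv2.connectedComponentsWithStats(m)
print([(st[j].tolist(),ce[j].round(1).tolist()) for j in range(1,k) if st[j,4]>60])
print(proj(i,place([.5232,.1676,-.0043],[(-60,188,150),(0,188,150),(60,188,150)])).round(1))
```

```text
t 21.47 pos [0.5273 0.3313 0.3188] yaw 89.51 shift cm [ 0.32  2.43 18.78] turn -0.29 w 0.052 F [0.7 0.3 0.8]
[([334, 112, 12, 117, 1129], [339.5, 170.0]), ([568, 127, 42, 18, 337], [584.9, 133.3]), ([526, 245, 33, 18, 154], [539.9, 253.5])]
[[343.9 119.1]
 [342.9 174.9]
 [342.1 225.5]]
```

>>> {"fn": "arm_command", "kwargs": {"moves": [0.3, 2.2, 0, 0, 0, 0, 0, 0, 0, 0, 3.5, 0, 0, 0, 3.5, 0, 0, 0, 3.5, 0, 0, 0, 3.5, 0, 0, 0, 2.5, 0, 0, 0, 1.5, 0, 0, 0, 0.8, 0, 0, 0, 0, 0]}}

```text
time: 22.35
ee_pos: [0.5258, 0.3468, 0.1307]
eef_rot: [0.008, 1.0, -0.001, -0.001]
ft_force: [-1.1, 0.4, 0.2]
width: 0.0525
grip_force: 0.0
```

>>> {"fn": "arm_command", "kwargs": {"moves": [0, 0, 0, 0, 0, 0, 0, 0, 0, 0, 0, 0, 0, 0, 0, 0, 0, 0, 0, 0, 0, 0, 0, 0, 0, 0, 0, 0, 0, 0, 0, 0], "fingers": 0, "squeeze": 30}}

```text
time: 23.02
ee_pos: [0.5256, 0.3522, 0.1328]
eef_rot: [0.006, 1.0, 0.002, 0.001]
ft_force: [2.4, 9.6, -1.2]
width: 0.0109
grip_force: 30.0
```

Run:
```python
from bench import r
from h import *
s=r.read_state(); rel(s,[.524,.3556,.131],89.8); print(s['grip_force'])
```

```text
t 23.02 pos [0.5256 0.3522 0.1328] yaw 89.36 shift cm [0.17 0.34 0.18] turn -0.44 w 0.0109 F [ 2.4  9.6 -1.2]
29.98821347951889
```

>>> {"fn": "arm_command", "kwargs": {"moves": [0, 0.35, 0, 0, 0, 0, 0, 0, 0, -0.04, -0.96, 0, 0, -0.13, -0.95, 0, 0, -0.2, -0.94, 0, 0, -0.29, -0.92, 0, 0, -0.37, -0.89, 0, 0, 0, 0, 0, 0, 0, 0, 0]}}

```text
time: 23.77
ee_pos: [0.5256, 0.3428, 0.1795]
eef_rot: [0.007, 1.0, 0.001, 0.0]
ft_force: [2.7, 2.8, -2.4]
width: 0.0112
grip_force: 30.0
```

>>> {"fn": "arm_command", "kwargs": {"moves": [0, -0.44, -0.85, 0, 0, -0.52, -0.81, 0, 0, -0.58, -0.76, 0, 0, -0.65, -0.71, 0, 0, 0, 0, 0, 0, 0, 0, 0, 0, 0, 0, 0]}}

```text
time: 24.35
ee_pos: [0.5254, 0.3231, 0.2112]
eef_rot: [0.006, 1.0, 0.002, 0.001]
ft_force: [3.0, 8.3, 2.3]
width: 0.0111
grip_force: 30.0
```

```bash
cat > flap.py <<'E'
from bench import r
from h import *
import cv2
s=r.read_state(); rel(s,[.5256,.1676+.1558,.1328+.0778],89.8); print(s['grip_force'])
for n in('scene','side'):
    i=r.camera_info(n); im=r.camera(n); cv2.imwrite(f"pics/{n}_{s['time']:.2f}.png",im[:,:,::-1])
    h=cv2.cvtColor(im,cv2.COLOR_RGB2HSV); m=cv2.inRange(h,(20,140,90),(32,255,255))
    pr=[proj(i,place([.5232,.1676,-.0043],[(x,78+110*np.cos(t),150+110*np.sin(t)) for x in(-60,60)])) for t in np.radians([35,40,45,50])]
    print(n,np.round(pr,1).tolist())
    x0,y0=np.min(pr,axis=(0,1)).astype(int)-15; x1,y1=np.max(pr,axis=(0,1)).astype(int)+15
    ys,xs=np.nonzero(m[y0:y1,x0:x1]); print(' yellow',[(int(xs[j]+x0),int(ys[j]+y0)) for j in (xs.argmin(),xs.argmax(),ys.argmin(),ys.argmax())] if len(xs) else None,len(xs))
    b=place([.5232,.1676,0],[(0,100,10),(0,210,10)]); print(' bin',proj(i,b).round().tolist())
    for c,lo,hi in(('blue',(105,120,40),(125,255,255)),('red',(0,140,50),(8,255,255))):
        k,l,st,ce=cv2.connectedComponentsWithStats(cv2.inRange(h,lo,hi))
        print(' ',c,[(ce[j].round().tolist(),int(st[j,4])) for j in range(1,k) if st[j,4]>8])
E
python3 flap.py
```

```text
t 24.35 pos [0.5254 0.3231 0.2112] yaw 89.36 shift cm [-0.01  0.03  0.06] turn -0.44 w 0.0111 F [3.  8.3 2.3]
29.99153584241867
scene [[[475.1, 142.2], [491.4, 176.9]], [[473.9, 140.7], [490.1, 175.5]], [[472.3, 139.4], [488.6, 174.3]], [[470.5, 138.2], [486.8, 173.2]]]
 yellow [(479, 151), (490, 173), (479, 151), (488, 177)] 44
 bin [[442.0, 203.0], [476.0, 197.0]]
  blue [([454.0, 177.0], 67), ([608.0, 181.0], 424), ([439.0, 189.0], 42), ([585.0, 203.0], 289), ([463.0, 199.0], 110), ([630.0, 240.0], 406), ([608.0, 260.0], 369), ([357.0, 279.0], 467), ([548.0, 278.0], 20), ([283.0, 283.0], 132), ([535.0, 280.0], 18), ([511.0, 306.0], 2924), ([347.0, 298.0], 62)]
  red [([620.0, 210.0], 446), ([475.0, 205.0], 85), ([391.0, 266.0], 443), ([555.0, 276.0], 53), ([541.0, 278.0], 47), ([528.0, 281.0], 48), ([514.0, 283.0], 45), ([501.0, 286.0], 46), ([487.0, 288.0], 45)]
side [[[254.0, 117.4], [283.2, 108.2]], [[254.3, 116.7], [283.7, 107.5]], [[254.7, 116.2], [284.2, 106.9]], [[255.1, 115.9], [284.8, 106.6]]]
 yellow [(239, 95), (289, 91), (278, 91), (253, 117)] 188
 bin [[280.0, 162.0], [270.0, 146.0]]
  blue [([300.0, 66.0], 107), ([301.0, 87.0], 115), ([352.0, 95.0], 27), ([375.0, 127.0], 2299), ([342.0, 102.0], 28), ([355.0, 102.0], 10), ([273.0, 152.0], 41), ([373.0, 178.0], 178), ([371.0, 197.0], 126), ([396.0, 214.0], 60)]
  red [([281.0, 70.0], 98), ([332.0, 96.0], 12), ([278.0, 145.0], 28), ([355.0, 163.0], 163)]
```

>>> {"fn": "arm_command", "kwargs": {"moves": [0, 0.1, -0.1, 0, 0, 0, 0, 0, 0, 0, 0, 0, 0, 0, 0, 0, 0, 0, 0, 0, 0, 0, 0, 0, 0, 0, 0, 0, 0, 0, 0, 0, 0, 0, 0, 0, 0, 0, 0, 0, 0, 0, 0, 0, 0, 0, 0, 0]}}

```text
time: 25.45
ee_pos: [0.5254, 0.323, 0.2113]
eef_rot: [0.006, 1.0, 0.001, 0.001]
ft_force: [2.7, 5.4, -0.3]
width: 0.0109
grip_force: 30.0
```

```bash
python3 flap.py
python3 - <<'E'
import cv2,glob
from bench import r
from h import *
# text-free numeric check: blue/white/red pixels classified by tiny patches around bin & chute
im=r.camera('wrist'); i=r.camera_info('wrist')
h=cv2.cvtColor(im,cv2.COLOR_RGB2HSV)
for c,lo,hi in(('blue',(105,120,40),(125,255,255)),('red',(0,140,50),(8,255,255)),('white',(0,0,170),(180,50,255))):
    k,l,st,ce=cv2.connectedComponentsWithStats(cv2.inRange(h,lo,hi))
    print(c,[(st[j,:4].tolist(),int(st[j,4])) for j in range(1,k) if st[j,4]>40])
for n,P in(('bin corners',[(-85,78,0),(85,78,0),(85,225,0),(-85,225,0)]),('outlet',[(-75,75,70),(75,75,70)]),('chute rear',[(-75,-99,171),(75,-99,171)]),('flap low edge 45',[(-75,78-57,93),(75,21,93),(-75,135,93),(75,135,93)])):
    Q=place([.5232,.1676,-.004],P); print(n,proj(i,Q).round().tolist(),'scene',proj(r.camera_info('scene'),Q).round().tolist())
E
```

```text
t 25.45 pos [0.5254 0.323  0.2113] yaw 89.31 shift cm [-0.02  0.04  0.07] turn -0.49 w 0.0109 F [ 2.7  5.4 -0.3]
29.990951120853424
scene [[[475.1, 142.2], [491.4, 176.9]], [[473.9, 140.7], [490.1, 175.5]], [[472.3, 139.4], [488.6, 174.3]], [[470.5, 138.2], [486.8, 173.2]]]
 yellow [(479, 151), (490, 173), (479, 151), (488, 177)] 43
 bin [[442.0, 203.0], [476.0, 197.0]]
  blue [([454.0, 177.0], 67), ([608.0, 181.0], 424), ([439.0, 189.0], 41), ([585.0, 203.0], 289), ([463.0, 199.0], 111), ([630.0, 240.0], 406), ([608.0, 260.0], 371), ([357.0, 279.0], 466), ([548.0, 278.0], 21), ([283.0, 283.0], 132), ([535.0, 280.0], 19), ([511.0, 306.0], 2929), ([347.0, 298.0], 63)]
  red [([477.0, 203.0], 84), ([620.0, 210.0], 454), ([391.0, 266.0], 442), ([555.0, 276.0], 54), ([541.0, 278.0], 48), ([528.0, 281.0], 48), ([514.0, 283.0], 44), ([501.0, 286.0], 46), ([487.0, 288.0], 46)]
side [[[254.0, 117.4], [283.2, 108.2]], [[254.3, 116.7], [283.7, 107.5]], [[254.7, 116.2], [284.2, 106.9]], [[255.1, 115.9], [284.8, 106.6]]]
 yellow [(239, 96), (289, 91), (278, 91), (253, 117)] 183
 bin [[280.0, 162
[... 581 characters left out ...]
0), ([608, 152, 19, 18], 87), ([525, 185, 115, 79], 2006), ([415, 206, 94, 50], 2228), ([472, 295, 45, 36], 756), ([518, 294, 16, 8], 62), ([299, 314, 12, 8], 68), ([333, 315, 12, 6], 68), ([489, 323, 33, 12], 166), ([103, 334, 35, 2], 70)]
bin corners [[253.0, 97.0], [262.0, 232.0], [374.0, 231.0], [380.0, 96.0]] scene [[426.0, 183.0], [443.0, 229.0], [490.0, 222.0], [470.0, 176.0]]
outlet [[236.0, 106.0], [247.0, 250.0]] scene [[431.0, 173.0], [447.0, 215.0]]
chute rear [[-80.0, 110.0], [-7.0, 311.0]] scene [[379.0, 161.0], [392.0, 206.0]]
flap low edge 45 [[167.0, 107.0], [189.0, 260.0], [297.0, 106.0], [301.0, 259.0]] scene [[415.0, 171.0], [430.0, 214.0], [451.0, 166.0], [469.0, 207.0]]
```

Run:
```python
import cv2,glob
from bench import r
import numpy as np
def show(im,x0,x1,y0,y1,sx,sy):
    h=cv2.cvtColor(im,cv2.COLOR_RGB2HSV)
    print(x0,y0)
    for y in range(y0,y1,sy):
        s=''
        for x in range(x0,x1,sx):
            H,S,V=h[y,x]
            s+= 'B' if S>110 and 100<H<130 and V>35 else 'R' if S>120 and (H<9 or H>170) else 'Y' if S>120 and 18<H<35 else ' .:-=+*#W'[min(8,int(V)//26)]
        print(y,s)
w=r.camera('wrist'); show(w,200,400,90,260,2,4)
a=r.camera('scene'); show(a,375,500,150,232,1,2)
```

```text
200 90
90 ---:::.:*#****##++++++++++++++++++++++++++++++++++++++++++++++++++++++++++++++++++++++++++++++++++**
94 --::::..+###*#*#++-:::::::-::::::::::::::::::::::::::::::::::::::::::.::..::.:::::::...:....:::=+=::
98 :.......:---=--===-::::::::::::::-:::-=+++++++++++++=:-:::::+++++++++++++++++++++++++++++=:::-:=+-::
102 :.......:----------.::::::::::::::::::-::------------::-:---++++++++++++++++++++++++++++==:::::++-::
106 ---------:-:-----::.:::::::::::::----------------::::--::-:-:-:::::++++++++++++++++++++++-::-:-++:::
110 -++=BBBBBBBBBBBBBBBBBBBBBBBBBBBBBBBBBBBBBBBBB======++-:-::--:----::::-+++++++++++++++++++--:-:-+=:::
114 -=+=BBBBBBBBBBBBBBBBBBBBBBBBBBBBBBBBBBBBBBBBBB=++++++----:::-:-:::-::-+++++++++++++++++++---::-+=:::
118 -=++BBBBBBBBBBBBBBBBBBBBBBBBBBBBBBBBBBBBBBBBBBB++++++::-:-:::-::::::::--:-++++++++=+++++=-::---+=:::
122 -==------=++====-------BBBBBBBBBBBBBBBBBBBBBBBB++++++::::::::-:::::-:::::::::::::::::::::.......::::
126 ---------##############************++++++=====-=+====:::-YYYYYYY-::::-=-==-==-=-==----=--::....:::::
130 =-=---:--**###############################
[... 8056 characters left out ...]
..................................................
222 ============-::::::::::::::::::::::::::::::::::::::::::::::::::::::::.......................................................:
224 ++==========::::::::::::::::::::::::::::::::::::::::-::::::::::::::::..........................................---:-:-======-
226 ++=========-:::::::::::::::::::::::::::::::::::::::::::::::::::::::...............................-------===========---------
228 =+=========-:::::::::::::::::::::::::::::::::::::::::::::::::::::::..................-----------=====================--------
230 ==========-:::::::::::::::::::::::::::::::::::::::::::::::::::.......:...------=======================================-===---
```

Run:
```python
from bench import r
from h import *
def ray(n,u,v,z):
    i=r.camera_info(n); d=R.from_quat(i['attitude']).apply([(u-i['cx'])/i['fx'],-(v-i['cy'])/i['fy'],-1])
    p=i['origin']+d*(z-i['origin'][2])/d[2]; return ((p-[.5232,.1676,0])*1000).round().tolist()
for n,u,v in(('scene',462,199),('scene',439,189),('scene',478,203),('wrist',338,166),('wrist',360,192),('side',273,152),('side',277,144)):
    print(n,u,v,[ray(n,u,v,z) for z in(.015,.05,.08)])
im=r.camera('side')
import cv2
h=cv2.cvtColor(im,cv2.COLOR_RGB2HSV)
for y in range(120,185,1):
    print(y,''.join('B' if S>110 and 100<H<130 and V>35 else 'R' if S>120 and (H<9 or H>170) else ' .:-=+*#W'[min(8,int(V)//26)] for H,S,V in h[y,245:325]))
for n in('side',):
  for nm,P in(('outlet edge',[(-75,75,70),(75,75,70)]),('front wall bottom?',[(-75,69,150),(75,69,150)]),('front top',[(-75,69,200),(75,69,200)])):
    print(nm,proj(r.camera_info(n),place([.5232,.1676,-.004],P)).round().tolist(),proj(r.camera_info('scene'),place([.5232,.1676,-.004],P)).round().tolist())
```

```text
scene 462 199 [[1.0, 163.0, 15.0], [21.0, 146.0, 50.0], [38.0, 132.0, 80.0]]
scene 439 189 [[-47.0, 105.0, 15.0], [-26.0, 90.0, 50.0], [-8.0, 77.0, 80.0]]
scene 478 203 [[24.0, 205.0, 15.0], [43.0, 187.0, 50.0], [59.0, 172.0, 80.0]]
wrist 338 166 [[-5.0, 176.0, 15.0], [-12.0, 174.0, 50.0], [-18.0, 172.0, 80.0]]
wrist 360 192 [[27.0, 203.0, 15.0], [17.0, 198.0, 50.0], [9.0, 194.0, 80.0]]
side 273 152 [[-5.0, 163.0, 15.0], [-16.0, 127.0, 50.0], [-25.0, 96.0, 80.0]]
side 277 144 [[29.0, 200.0, 15.0], [17.0, 163.0, 50.0], [7.0, 132.0, 80.0]]
120 :.::.:..:=+=-:.:::.::::-========================================================
121 ...::..:.-==-:.::::.:.::-=================================--====================
122 .:::..:..:===::.::::::::-===================+===================================
123 :.......::-==-:::.::::.::-=====================-================================
124 .:..::.:..:=+-:.::::::.::-=========================+++==========================
125 ..:...:::.:-==:::::::::::-===================+++++++++==========================
126 ::..:..::.:-==-::::::::::-================
[... 4507 characters left out ...]
============================+++*****
180 ======================------::::-========================================++*****
181 =======================---:--:::-=========================================+*****
182 =======================--:--::::-===============================+===+=====++****
183 ========================---:-:::-==========================+==============++****
184 ===============+========----:-::-=========================================++****
outlet edge [[263.0, 161.0], [299.0, 149.0]] [[431.0, 173.0], [447.0, 215.0]]
front wall bottom? [[262.0, 147.0], [298.0, 135.0]] [[434.0, 157.0], [451.0, 200.0]]
front top [[260.0, 137.0], [297.0, 125.0]] [[438.0, 146.0], [456.0, 190.0]]
```

```bash
python3 -c "
from bench import r
s=r.read_state();print(s['time'],s['ee_pos'],s['width'],s['ft_force']);print(r.close_job())"
```

```text
25.75 [0.52543534 0.32296081 0.21137398] 0.011320333747636411 [ 3.87286993  5.09154484 -0.77486096]
the job is handed in; nothing more can be done
None
```

I handed the job in at 25.75 s. All four caps were tipped into the chute, the empty tray is back upright, and the flap is held at about 45°. I located the red and both blue caps in the bin; the white cap I only infer is there, since the visible chute floor and outlet are clear but it was never in view.

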